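Load and close a centrifuge bucket

TASK

Load the open centrifuge bucket for a spin like the closed one beside it: first stand the four-hole tube adapter in it, then put the two tall tubes from the rack into two holes of the adapter that lie opposite each other so that the load is balanced, and last close the bucket with the loose clear cap, pressed squarely home. Keep the tubes upright all the while, and leave the six-hole adapter, the two short tubes and the loaded bucket where they are.

Things in the scene. Friction and masses are not known exactly. Their poses are not given: they have to be found in the camera images.
- bucket: Open round aluminium centrifuge bucket, loose, 0.7 kg. 70 mm high, outside 70 mm wide (73 mm at the flared rim; flat pivot pads at +y and -y to 44 mm from the axis, 26 to 54 mm up). Bore 64 mm, 67 mm at the mouth; inner floor 14 mm above the underside. Origin: centre of the underside; z up the axis.
- tube_adapter: White adapter, 90 g: base disc 57 mm wide, 6 mm thick, with FOUR wide sleeves 17 mm from the axis along its +x, +y, -x, -y. Bore 15.5 mm (18 mm at the mouth); mouths 52 mm up; tubes rest on the disc. Hold it by the central stem: round, 10 mm thick, 56 to 70 mm up. Origin: centre of underside, z up. In the bucket it stands on the inner floor, mouths 4 mm below the rim.
- spare_adapter: White plastic adapter of another size, not needed: SIX narrow sleeves (bore 11 mm, too small for the tubes) 36 mm high, with a stem to 54 mm; base disc 57 mm. Leave it. Origin: centre of the underside; z up.
- cap: Loose cap, 90 g, open side down: grey skirt (outside 86 mm, inside 77 mm, 80 mm at the flared lower edge), clear hollow dome 69 mm wide up to 51 mm, black round knob 21 mm wide, 54 to 70 mm up, to hold it by. The skirt goes outside the bucket rim until an inner shoulder, 9 mm up, rests on the rim: origin 61 mm above the bucket's. Origin: centre of the lower edge; z up.
- tube_a: Tall blood tube with a dark purple stopper, standing in the rack: 83 mm long, glass body 12.6 mm in diameter, stopper 16 mm in diameter over the top 17 mm; 14 g. Hold it by the stopper. Origin: centre of the bottom end; z up the tube. In the rack its bottom is 9 mm above the table; it may lean by a degree or two.
- tube_b: The second tall tube, the same as tube_a (83 mm, purple stopper).
- short_tube_1: Short tube with a red stopper, 68 mm long, in the rack. Leave it. Origin: centre of the bottom end.
- short_tube_2: Short tube with a pink stopper, 68 mm long, in the rack. Leave it. Origin: centre of the bottom end.
- rack: Green tube rack, fixed to the table, 212 x 104 mm (long side along its x), top grid 74 mm above the table, with 16 mm square holes 20 mm apart; the tubes' stoppers stand just above the grid. Tubes in use are at least 40 mm apart. Origin: centre of the underside.
- full_bucket: A second bucket, already loaded and closed with its clear cap (131 mm high to the top of the knob, 86 mm wide, 0.9 kg, loose). Leave it. It shows how the work shall look. Origin: centre of the underside; z up.

How it is judged (in metres and radians):
On the way, in this order (a step that is already met when the one before it is completed fails the run):
1. the four-hole adapter stands fully down in the open bucket (horizontal distance between tube_adapter and bucket below 0.006 m and z of tube_adapter in the frame of bucket between 0.01 and 0.018 m and angle between tube_adapter's own z axis and vertical below 0.1 rad), for 0.2 s.
2. both tall tubes stand fully down in opposite holes of the adapter (all of step 1 and horizontal distance between tube_a and tube_b above 0.028 m and z of tube_a in the frame of tube_adapter between 0 and 0.012 m and horizontal distance between tube_a and tube_adapter between 0.012 and 0.022 m and z of tube_b in the frame of tube_adapter between 0 and 0.012 m and horizontal distance between tube_b and tube_adapter between 0.012 and 0.022 m), for 0.2 s.
At the end, for the whole second after the job is handed in: Adapter on the bucket floor (6 mm sideways, 4 mm height); both tall tubes fully down (6 mm) in opposite holes; cap level on the rim (6 mm sideways, 4 mm height); bucket upright; all at rest. Six-hole adapter, loaded bucket and short tubes within 30 mm of their starts (all of step 2 and horizontal distance between cap and bucket below 0.006 m and z of cap in the frame of bucket between 0.056 and 0.065 m and angle between cap's own z axis and vertical below 0.08 rad and linear speed of each of bucket, tube_adapter, tube_a, tube_b, cap below 0.02 m/s and angle between bucket's own z axis and vertical below 0.1 rad and distance of each of full_bucket, spare_adapter, short_tube_1, short_tube_2 from where it was at the start of the episode below 0.03 m and angle between each of full_bucket, spare_adapter's own z axis and vertical below 0.2 rad); the robot touches nothing.
It fails at once if a tall tube tipped over (more than about 45 degrees) (angle between any of tube_a, tube_b's own z axis and vertical above 0.8 rad).
It fails at once if a bucket knocked over (angle between any of bucket, full_bucket's own z axis and vertical above 0.5 rad).
It also fails if it takes over 128 s, if anything falls off the work surface, if the arm or the gripper's body presses on something with over 40 N, if the wrist force passes 120 N, or if a joint passes its speed limit or range.

ROBOT

A 6-joint arm with a two-finger parallel gripper is mounted at the origin on a cart in front of the work surface, level with it; the furniture and walls round the work are solid. World frame = base frame: x ahead of the robot, y to its left, z up, the work surface at z = 0. Lengths are in mm, angles in rad, forces in N, time in s.
With the tool pointing down it reaches from about 325 to 925 mm from the base axis. Payload 3.1 kg.
Tool frame: the origin (TCP) lies at the very end of the fingers, on their centre line; the grasp point (between the pads) lies arm.grip_point_offset behind it (arm.grip_point_offset is the distance from the TCP to the grasp point, in mm); z points along the fingers, y is the line along which they close (so a half turn about z gives the same grasp; the last joint's range is limited). The gripper opens to 85 mm and grips with 20 to 120 N. Pads are 22 mm wide; open, the fingers measure 114 mm over their backs; the gripper's body (76 mm by 85 mm) begins 54 mm behind the grasp point. The pads swing forward as they close: fully open they stand 13 mm farther back than shut.
Start: joints at [-1.325, 0.217, 1.613, -0, 1.311, -0.112], TCP at [218.905, -585.423, 231.3] pointing down, gripper open.
Joint ranges: [-2.75, 2.75], [-0.78, 2.1], [0.31, 2.55], [-1.13, 4.27], [0.13, 2.63], [-2.58, 2.58]. Speed limits (rad/s): [2.79, 2.79, 3.14, 3.14, 3.14, 3.14].

INTERFACE

Orientations are given as a rotation vector (axis times angle).
In Python, from rig import arm, imaging, workorder, get_obs gives the robot as it stands (arm), with the cameras (imaging), the readings as plain functions and the job (workorder).
- The arm moves only by the tool advance, called as a command line: name --argument value ..., lists and objects as JSON in quotes. Schema: {"type":"object","properties":{"moves":{"type":"array","items":{"type":"array","items":{"type":"array","items":{"type":"number"},"minItems":7,"maxItems":7},"minItems":1,"maxItems":12},"minItems":1,"maxItems":1},"grip_n":{"type":"number"},"only":{"type":"string"},"quiet":{"type":"boolean"},"lines":{"type":"string"}},"required":["moves"],"additionalProperties":false}. moves is a list that holds a single list of rows (three levels of brackets), with 1 to 12 rows, each of 7 numbers: the opening from 0.0 (shut) to 1.0 (fully open), then dx, dy, dz in shares of 750 mm (1.0 is 750 mm), then a rotation vector rx, ry, rz in a scale on which 1.0 is pi rad; each row is the pose to reach, as a shift and turn from the pose commanded when the call began, along the tool's axes at that moment; what a row does not reach only later rows make up. A row lasts 1/12 s, in which the tool goes at most 41.7 mm and 0.125 rad, less where a joint would pass 70% of its speed; a pose out of reach is approached as far as the arm can. The fingers move at their own pace and stop on an object; grip_n is the grip in N (left out, the last holds). Time passes only in rows, so rows that do not move let the fingers close. The tool returns the time, the measured TCP pose, the force, the opening and the grip force at its end. only (a regular expression) keeps the lines of the reply that match it, lines (a string "A,B") keeps lines A to B, and quiet returns only ok. A shift or turn number past 1, either way, is cut back to 1. Input that does not fit is refused with a message, and nothing moves.
- get_obs(): the state, without advancing time (a new reading comes with each control period).
- imaging.get_image(name): name is "scene" or "side" or "wrist"; returns the picture (384x512x3 uint8, red, green, blue); there is no depth.
- imaging.camera_model(name): a dict with "camera_matrix" (3x3 intrinsics, pixels), "rvec" (rotation vector, rad) and "tvec" (3), from world to camera coordinates, as OpenCV has them; the wrist camera has in their place "hand_eye" (4x4, takes a point from camera to tool coordinates, whose origin is the TCP and whose axes are the flange's). Camera axes: x right, y down, z forward; pixel columns grow to the right and rows downward; lengths in mm; the calibration is good to about 2 mm. A picture is of the moment at which its call begins: read the wrist's pose just before it. camera_model takes no time and is no camera call.
- workorder.sign_off(): hands the job in; it is judged then, once.
The state is a dict: "time_s": time; "joint_pos": joint angles; "joint_velocities": joint speeds; "joint_torque": joint torques, N m; "position": TCP position; "eef_rot": TCP orientation; "ft_force": force on the tool from outside, world axes, zero at the start; "wrist_torque": the same for the moment, N m; "gripper_width": opening from 0.0 (shut) to 1.0 (fully open); "gripper_force": force on a finger pad.
Only numpy, scipy, OpenCV 4.12 (cv2) and the standard library are available. Lean on these libraries where they do the work, as an engineer would, in place of code of your own. Each camera call takes 0.05 s, during which the arm holds its last target. There are 200 camera calls.

## Working session

There is one attempt and no reset: what is moved stays moved. The work goes in short steps, Python scripts to look and compute and a tool call to move; the robot and the scene stay as the last step left them, time stands still between calls to the robot, and variables do not carry over. Pictures are saved under pics/ and viewed, at most 14 in all, crops included, and the job is handed in when it is done.

```bash
ls; mkdir -p pics
```

Run:
```python
from rig import arm, imaging, workorder, get_obs
import cv2
print(arm.grip_point_offset); o=get_obs(); print(o)
for n in("scene","side"):
    im=imaging.get_image(n); cv2.imwrite(f"pics/{n}0.png",cv2.resize(im[...,::-1],(800,600),interpolation=cv2.INTER_CUBIC)); cv2.imwrite(f"pics/raw_{n}0.png",im[...,::-1])
for n in("scene","side","wrist"): print(n,imaging.camera_model(n))
```

```text
pics
rig.py
18.700000000000003
{'time_s': 0.0, 'joint_pos': array([-1.32514315e+00,  2.17772330e-01,  1.61493410e+00, -1.18497928e-05,
        1.31125051e+00, -1.12217558e-01]), 'joint_velocities': array([-0.00091631,  0.00066655,  0.00087541, -0.00039792,  0.00080532,
       -0.00087148]), 'joint_torque': array([ 9.98886680e-04, -3.96841979e+01, -3.03852868e+01, -2.73117388e-05,
        9.70826601e-03, -7.82483252e-07]), 'position': array([ 218.73610144, -584.61644801,  229.95698518]), 'eef_rot': array([-3.08911168e+00, -5.58732062e-01,  2.65339024e-04]), 'ft_force': array([ 0.10401352,  0.52479394, -0.11656291]), 'wrist_torque': array([-0.01155921, -0.00417482,  0.02031144]), 'gripper_force': 0.0, 'gripper_width': 1.000365045768455}
scene {'camera_matrix': array([[437.90342229,   0.        , 253.73140386],
       [  0.        , 437.90342229, 193.93008945],
       [  0.        ,   0.        ,   1.        ]]), 'rvec': array([ 1.20727716, -1.9873057 ,  1.17757495]), 'tvec': array([244.29429713, 266.70400376, 693.64918689])}
side {'camera_matrix': array([[384.71201373,   0.        , 257.48311206],
       [  0.        , 384.71201373, 190.34711262],
       [  0.        ,   0.        ,   1.        ]]), 'rvec': array([ 2.15421441, -0.24062223,  0.12136179]), 'tvec': array([-509.93937461,   90.70510571, 1090.17452392])}
wrist {'camera_matrix': array([[340.15907634,   0.        , 257.09311222],
       [  0.        , 340.15907634, 192.74039604],
       [  0.        ,   0.        ,   1.        ]]), 'hand_eye': array([[-3.91088019e-04, -9.62024949e-01, -2.72961251e-01,
         6.96880161e+01],
       [ 9.99999757e-01, -5.33908304e-04,  4.48947186e-04,
        -1.64277969e-01],
       [-5.77634672e-04, -2.72961009e-01,  9.62024924e-01,
        -1.42512674e+02],
       [ 0.00000000e+00,  0.00000000e+00,  0.00000000e+00,
         1.00000000e+00]])}
```

View pics/scene0.png

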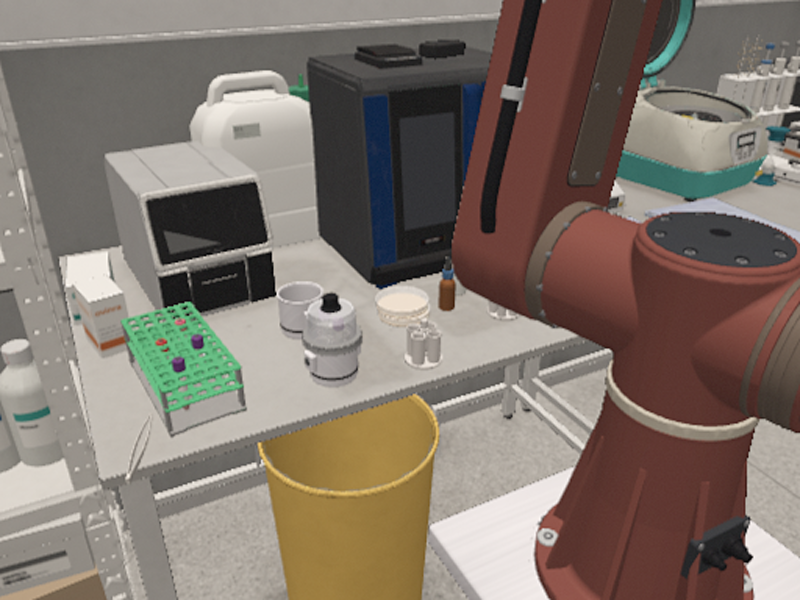

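View pics/side0.png

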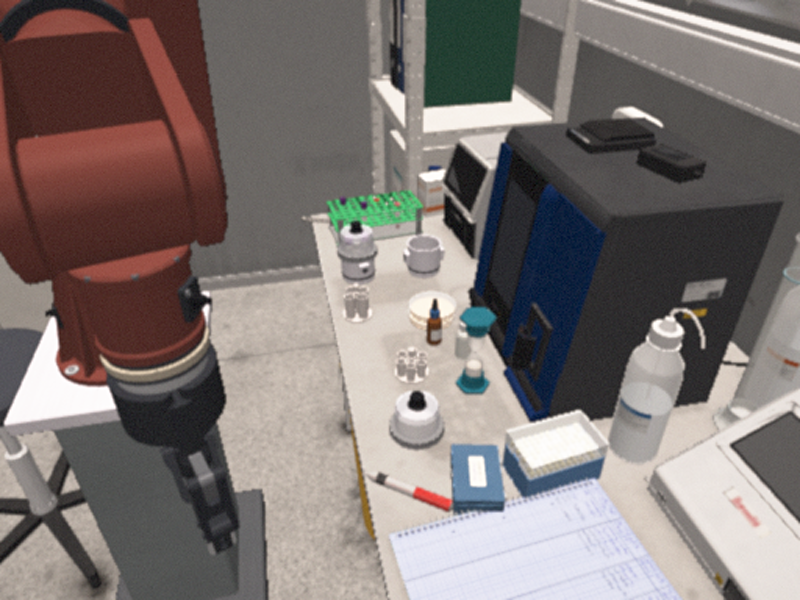

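Create h.py:
```python
from rig import arm, imaging, workorder, get_obs
import numpy as np, cv2
from scipy.spatial.transform import Rotation as Rn
def cam(n):
    m=imaging.camera_model(n); K=m["camera_matrix"]
    if n!="wrist": return K,cv2.Rodrigues(m["rvec"])[0],np.array(m["tvec"]).ravel()
    o=get_obs(); T=np.eye(4); T[:3,:3]=Rn.from_rotvec(o["eef_rot"]).as_matrix(); T[:3,3]=o["position"]
    C=np.linalg.inv(T@m["hand_eye"]); return K,C[:3,:3],C[:3,3]
def p2w(c,u,v,z):   # raw pixel + height -> world
    K,R,t=c; d=R.T@np.linalg.solve(K,[u,v,1]); o=-R.T@t
    return o+d*(z-o[2])/d[2]
def w2p(c,P):
    K,R,t=c; return cv2.projectPoints(np.float64(P).reshape(-1,1,3),cv2.Rodrigues(R)[0],t,K,None)[0].reshape(-1,2)
def pic(n,name,crop=None,size=(800,600)):
    c=cam(n); im=np.ascontiguousarray(imaging.get_image(n)[...,::-1]); cv2.imwrite(f"pics/raw_{name}.png",im)
    if crop: x0,y0,x1,y1=crop; im=im[y0:y1,x0:x1]
    cv2.imwrite(f"pics/{name}.png",cv2.resize(im,size,interpolation=cv2.INTER_CUBIC)); np.savez(f"pics/{name}.npz",K=c[0],R=c[1],t=c[2]); return c
def load(name):
    d=np.load(f"pics/{name}.npz"); return d["K"],d["R"],d["t"]
def go(x,y,z,yaw=None):  # tool-axes shift from measured pose; yaw = angle of tool x axis in world
    o=get_obs(); R=Rn.from_rotvec(o["eef_rot"]); d=R.inv().apply(np.array([x,y,z])-o["position"])
    X=R.as_matrix()[:,0]; y0=np.arctan2(X[1],X[0]); s=f"shift {d.round(1)} yaw now {y0:.3f}"
    if yaw is not None:
        w=(Rn.from_euler("z",yaw)*Rn.from_matrix(np.diag([1,-1,-1.])))
        s+=f" rot {(R.inv()*w).as_rotvec().round(3)}"
    print(s)
```

Run:
```python
from h import *
s=cam("side");c=cam("scene")
S={"bucket":(423,246,70),"full knob":(356,227,131),"adA":(356,288,70),"adB":(411,350,54),"cap":(417,397,70),"tubeL":(343,201,92),"tubeR":(363,203,92),"rackc":(376,208,74)}
for k,(u,v,z) in S.items():
    p=p2w(s,u*.64,v*.64,z); print(k,p.round(), "scene px",(w2p(c,p)/.64).round())
for k,(u,v,z) in {"bucket":(300,293,70),"full":(332,298,131),"ad":(424,326,70),"tubL":(179,363,92),"tubR":(198,340,92)}.items(): print(k,p2w(c,u*.64,v*.64,z).round())
```

```text
bucket [594. 119.  70.] scene px [[310. 289.]]
full knob [455. 119. 131.] scene px [[345. 291.]]
adA [433.  -8.  70.] scene px [[432. 316.]]
adB [ 495. -190.   54.] scene px [[508. 283.]]
cap [ 474. -317.   70.] scene px [[578. 263.]]
tubeL [456. 329.  92.] scene px [[194. 353.]]
tubeR [499. 308.  92.] scene px [[203. 334.]]
rackc [530. 312.  74.] scene px [[196. 335.]]
bucket [589. 138.  70.]
full [445. 142. 131.]
ad [413.  16.  70.]
tubL [443. 350.  92.]
tubR [486. 317.  92.]
```

Run:
```python
from h import *
go(425,-5,300,0)
```

```text
shift [ 396.2 -470.9  -68.8] yaw now 0.358 rot [-0.002  0.     0.358]
```

The manual's scale: shifts go in shares of 750 mm and turns go in shares of pi rad. Converting my numbers, -471 mm / 750 = -0.628, 396 mm / 750 = 0.528, 0.358 rad / 3.1416 = 0.114.

advance --moves '[[[1, 0.0267, -0.032, -0.092, 0, 0, 0], [1, 0.528, -0.628, -0.092, 0, 0, 0.114], [1, 0.528, -0.628, -0.092, 0, 0, 0.114], [1, 0.528, -0.628, -0.092, 0, 0, 0.114], [1, 0.528, -0.628, -0.092, 0, 0, 0.114], [1, 0.528, -0.628, -0.092, 0, 0, 0.114], [1, 0.528, -0.628, -0.092, 0, 0, 0.114], [1, 0.528, -0.628, -0.092, 0, 0, 0.114], [1, 0.528, -0.628, -0.092, 0, 0, 0.114], [1, 0.528, -0.628, -0.092, 0, 0, 0.114], [1, 0.528, -0.628, -0.092, 0, 0, 0.114], [1, 0.528, -0.628, -0.092, 0, 0, 0.114]]]' --grip_n 40

```text
time_s: 1.1
position: [377.7, -135.8, 292.9]
eef_rot: [3.142, -0.001, 0.0]
ft_force: [2.1, 0.6, -1.2]
gripper_width: 1.002
gripper_force: 0.0
```

Run:
```python
from h import *
go(425,-5,300,0)
```

```text
shift [  47.2 -130.9   -7.1] yaw now -0.001 rot [ 0.    -0.    -0.001]
```

To row units: -131 mm / 750 = -0.1747, 47 mm / 750 = 0.0627.

advance --moves '[[[1, 0.0627, -0.1747, -0.0093, 0, 0, 0], [1, 0.0627, -0.1747, -0.0093, 0, 0, 0], [1, 0.0627, -0.1747, -0.0093, 0, 0, 0], [1, 0.0627, -0.1747, -0.0093, 0, 0, 0], [1, 0.0627, -0.1747, -0.0093, 0, 0, 0], [1, 0.0627, -0.1747, -0.0093, 0, 0, 0], [1, 0.0627, -0.1747, -0.0093, 0, 0, 0]]]'

```text
time_s: 1.68
position: [424.4, -7.5, 299.5]
eef_rot: [3.141, -0.001, -0.002]
ft_force: [-0.1, -0.7, -0.8]
gripper_width: 0.999
gripper_force: 0.0
```

Run:
```python
from h import *
pic("wrist","w1")
```

```text
(no output)
```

View pics/w1.png

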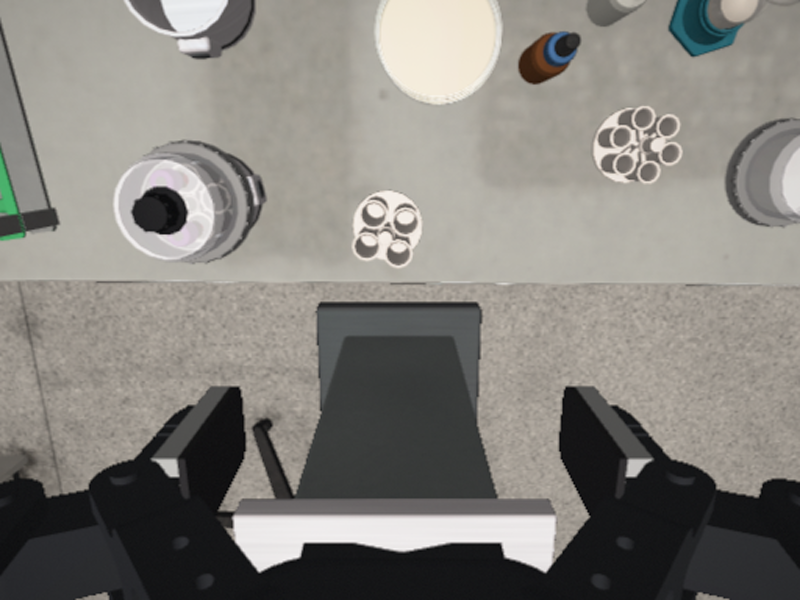

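Four-hole adapter: sleeve mouths at about (375,210), (404,219), (398,252) and (367,243), stem near (386,236). Full bucket is to its left, six-hole adapter at (637,145), cap at far right.

Run:
```python
from h import *
c=load("w1")
m=[p2w(c,u*.64,v*.64,52)for u,v in((375,210),(404,219),(398,252),(367,243))]
print(np.round(m)); print("mean",np.mean(m,0).round(1)); q=np.array(m)-np.mean(m,0); print(np.hypot(q[:,0],q[:,1]).round(1),np.degrees(np.arctan2(q[:,1],q[:,0])).round())
print("stem",p2w(c,386*.64,236*.64,70).round(1)); p=np.mean(m,0);p[2]=70; print((w2p(c,p)/.64).round(1))
print("full",p2w(c,158*.64,211*.64,131).round(1),"edge x",p2w(c,387*.64,282*.64,0).round())
print("cap", p2w(c,800*.64,185*.64,50).round())
```

```text
[[452.  12.  52.]
 [446.  -9.  52.]
 [421.  -5.  52.]
 [428.  18.  52.]]
mean [436.6   4.   52. ]
[17.3 15.9 17.8 16.6] [  27.  -56. -151.  122.]
stem [435.9   3.5  70. ]
[[385.3 234.9]]
full [460.1 133.8 131. ] edge x [385.   5.   0.]
cap [ 469. -295.   50.]
```

Run:
```python
from h import *
go(436.5,4,150,0)
```

```text
shift [ 12.2 -12.  149.6] yaw now -0.002 rot [ 0.     0.001 -0.002]
```

advance --moves '[[[0.5, 0.016, -0.0153, 0.2, 0, 0, 0], [0.5, 0.016, -0.0153, 0.2, 0, 0, 0], [0.5, 0.016, -0.0153, 0.2, 0, 0, 0], [0.5, 0.016, -0.0153, 0.2, 0, 0, 0], [0.5, 0.016, -0.0153, 0.2, 0, 0, 0], [0.5, 0.016, -0.0153, 0.2, 0, 0, 0]]]'

```text
time_s: 2.23
position: [435.3, 3.6, 148.7]
eef_rot: [-3.141, 0.004, 0.007]
ft_force: [0.4, 0.3, 1.0]
gripper_width: 0.499
gripper_force: 0.0
```

Run:
```python
from h import *
pic("wrist","w2",(128,60,384,252))
```

```text
(no output)
```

View pics/w2.png

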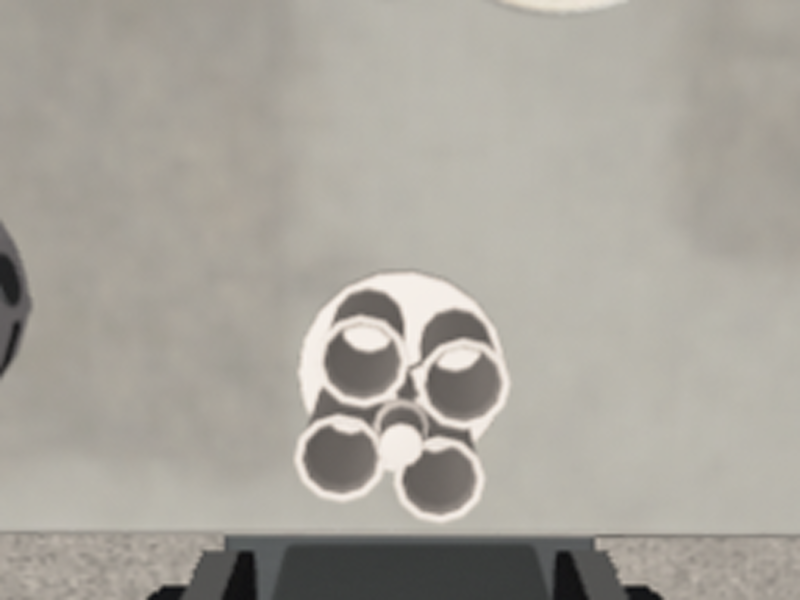

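Mouths at crop pixels (364,360), (464,383), (440,478), (341,456); stem top at (401,446).

Run:
```python
from h import *
c=load("w2"); f=lambda u,v,z:p2w(c,128+u*.32,60+v*.32,z)
m=np.array([f(u,v,52)for u,v in((364,360),(464,383),(440,478),(341,456))])
print("mean",m.mean(0).round(1)); q=m-m.mean(0); print(np.hypot(q[:,0],q[:,1]).round(1),np.degrees(np.arctan2(q[:,1],q[:,0])).round())
s=f(401,446,70); print("stem",s.round(1)); p=m.mean(0); go(p[0],p[1],55,0)
```

```text
mean [435.4   4.1  52. ]
[16.9 16.9 17.  17. ] [  31.  -58. -148.  121.]
stem [434.8   4.4  70. ]
shift [-2.  -0.7 95.9] yaw now -0.002 rot [ 0.    -0.001 -0.002]
```

To row units: 95 mm / 750 = 0.1267, 75 mm / 750 = 0.1.

advance --moves '[[[0.5, -0.0027, -0.0007, 0.0533, 0, 0, 0], [0.5, -0.0027, -0.0007, 0.1, 0, 0, 0], [0.5, -0.0027, -0.0007, 0.1267, 0, 0, 0], [0.5, -0.0027, -0.0007, 0.1267, 0, 0, 0], [0.5, -0.0027, -0.0007, 0.1267, 0, 0, 0], [0, -0.0027, -0.0007, 0.1267, 0, 0, 0], [0, -0.0027, -0.0007, 0.1267, 0, 0, 0], [0, -0.0027, -0.0007, 0.1267, 0, 0, 0], [0, -0.0027, -0.0007, 0.1267, 0, 0, 0], [0, -0.0027, -0.0007, 0.1267, 0, 0, 0]]]' --grip_n 40

```text
time_s: 3.12
position: [437.5, 4.5, 57.7]
eef_rot: [3.14, 0.0, 0.008]
ft_force: [-1.1, -0.4, 7.0]
gripper_width: 0.091
gripper_force: 39.1
```

advance --moves '[[[0, 0, 0, -0.0133, 0, 0, 0], [0, 0, 0, -0.0533, 0, 0, 0], [0, 0, 0, -0.1067, 0, 0, 0], [0, 0, 0, -0.16, 0, 0, 0], [0, 0, 0, -0.16, 0, 0, 0], [0, 0, 0, -0.16, 0, 0, 0]]]'

```text
time_s: 3.62
position: [437.6, 4.8, 179.3]
eef_rot: [3.14, 0.0, 0.014]
ft_force: [0.2, -0.1, -1.6]
gripper_width: 0.093
gripper_force: 39.1
```

Run:
```python
from h import *
pic("wrist","w3",(128,60,512,348))
```

```text
(no output)
```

View pics/w3.png

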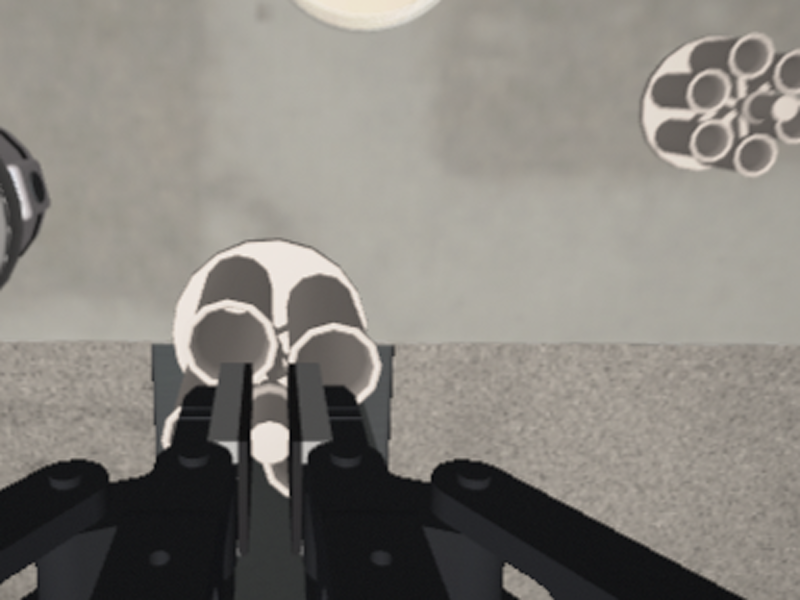

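Run:
```python
from h import *
c=load("w3"); o=get_obs()["position"]; f=lambda u,v,z:p2w(c,128+u*.48,60+v*.48,z)
a=f(232,342,o[2]-5);b=f(337,364,o[2]-5); d=a-b; print(np.linalg.norm(d),np.degrees(np.arctan2(d[1],d[0])))
n=np.array([-d[1],d[0],0]);print("adapter c rel tcp",((a+b)/2+n/2-o).round(1), "stem", (f(268,441,o[2]+13)-o).round(1))
go(510,170,300)
```

```text
24.48991181138042 77.33599377590124
adapter c rel tcp [-0.9 -0.9 -5. ] stem [-1.3  0.2 13. ]
shift [  74.8 -164.9 -123.2] yaw now -0.000
```

To row units: -165 mm / 750 = -0.22, -120 mm / 750 = -0.16.

advance --moves '[[[0, 0, 0, -0.0533, 0, 0, 0], [0, 0.0067, -0.0067, -0.1067, 0, 0, 0], [0, 0.0133, -0.0267, -0.16, 0, 0, 0], [0, 0.096, -0.22, -0.16, 0, 0, 0], [0, 0.096, -0.22, -0.16, 0, 0, 0], [0, 0.096, -0.22, -0.16, 0, 0, 0], [0, 0.096, -0.22, -0.16, 0, 0, 0], [0, 0.096, -0.22, -0.16, 0, 0, 0], [0, 0.096, -0.22, -0.16, 0, 0, 0], [0, 0.096, -0.22, -0.16, 0, 0, 0], [0, 0.096, -0.22, -0.16, 0, 0, 0]]]'

```text
time_s: 4.58
position: [505.9, 168.9, 293.6]
eef_rot: [3.141, -0.002, -0.004]
ft_force: [-0.2, 0.9, -0.6]
gripper_width: 0.086
gripper_force: 39.3
```

Run:
```python
from h import *
pic("wrist","w4")
```

```text
(no output)
```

View pics/w4.png

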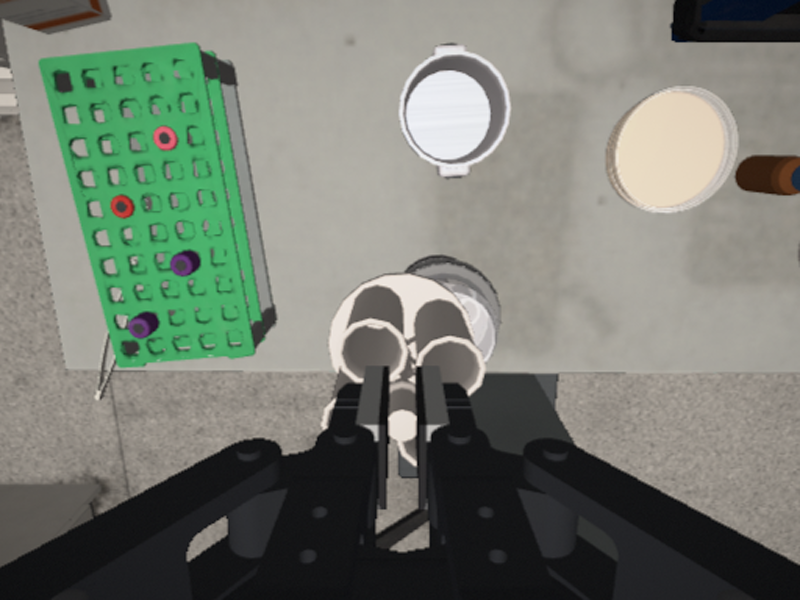

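Bucket rim centre about (455,110) (edges at 400/510, 55/163); the tall purple stoppers are at (142,325) and (185,264), red at (121,206), pink at (164,138).

Run:
```python
from h import *
c=load("w4"); f=lambda u,v,z:p2w(c,u*.64,v*.64,z).round(1)
im=cv2.imread("pics/raw_w4.png"); hsv=cv2.cvtColor(im,cv2.COLOR_BGR2HSV)
print("rim L,R,T,B",f(400,110,70),f(510,110,70),f(455,55,70),f(455,164,70))
print("bore floor L R",f(405,115,14),f(490,115,14))
print("c",f(455,110,70))
for k,u,v,z in(("A",142,325,92),("B",185,264,92),("red",121,206,77),("pink",164,138,77)):print(k,f(u,v,z))
print("black instr",f(672,40,0),"petri",f(610,150,15))
g=cv2.inRange(hsv,(55,90,60),(75,255,255)); ys,xs=np.nonzero(g); r=cv2.minAreaRect(np.c_[xs,ys].astype(np.float32)); print(r)
p=f(455,110,70);go(p[0]+1,p[1]+0.5,200,0)
```

```text
rim L,R,T,B [600.1 169.8  70. ] [600.   98.3  70. ] [632.9 134.9  70. ] [566.1 133.2  70. ]
bore floor L R [600.3 166.1  14. ] [600.2 102.3  14. ]
c [600.1 134.1  70. ]
A [460.8 345.9  92. ]
B [503.1 311.8  92. ]
red [539.5 356.2  77. ]
pink [582.9 322.1  77. ]
black instr [653.9 -33.9   0. ] petri [574.8   9.8  15. ]
((97.6623306274414, 131.2684326171875), (209.80831909179688, 112.22528076171875), 80.0316390991211)
shift [95.2 34.  93.9] yaw now -0.002 rot [ 0.001  0.002 -0.002]
```

To row units: 95 mm / 750 = 0.1267, 94 mm / 750 = 0.1253.

advance --moves '[[[0, 0.0467, 0.016, 0, 0, 0, 0], [0, 0.0933, 0.0333, 0.04, 0, 0, 0], [0, 0.1267, 0.0453, 0.08, 0, 0, 0], [0, 0.1267, 0.0453, 0.1253, 0, 0, 0], [0, 0.1267, 0.0453, 0.1253, 0, 0, 0], [0, 0.1267, 0.0453, 0.1253, 0, 0, 0], [0, 0.1267, 0.0453, 0.1253, 0, 0, 0]]]'

```text
time_s: 5.22
position: [602.1, 135.5, 202.4]
eef_rot: [-3.141, 0.002, -0.002]
ft_force: [0.1, 0.0, -0.3]
gripper_width: 0.088
gripper_force: 39.2
```

Run:
```python
from h import *
pic("wrist","w5",(128,96,512,384))
```

```text
(no output)
```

View pics/w5.png

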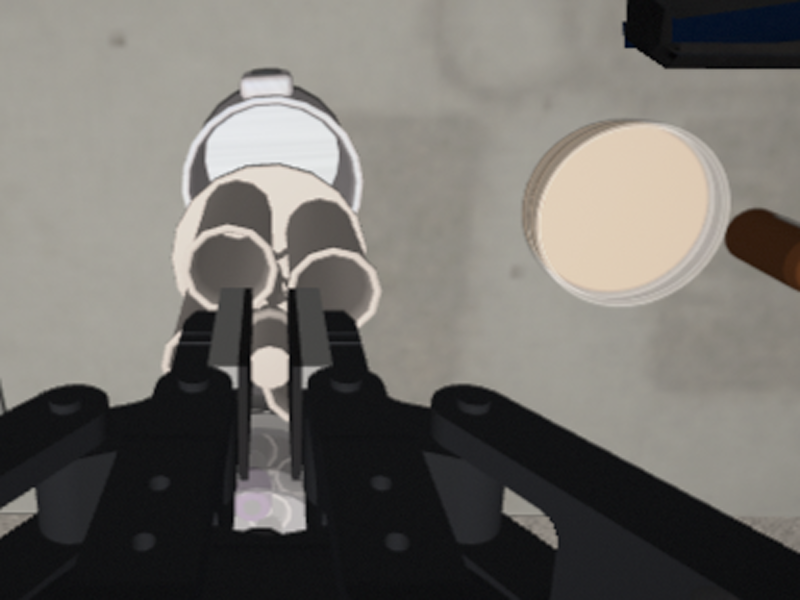

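Rim outer edges at crop (183,185), (362,190) and top (272,97); adapter disc edges at 173/368, far edge 165.

Run:
```python
from h import *
c=load("w5"); o=get_obs()["position"]; f=lambda u,v,z:p2w(c,128+u*.48,96+v*.48,z)
print(o); L,R,T=f(183,187,70),f(362,187,70),f(272,97,70); print("rim",L.round(1),R.round(1),T.round(1),"c",T[0]-36.5,(L+R)[1]/2)
zb=o[2]-56; F=f(272,165,zb+6); print("disc y",f(173,250,zb+4)[1],f(368,250,zb+4)[1],"far x -28.5",F[0]-28.5)
a=f(232,267,o[2]-5);b=f(337,289,o[2]-5);d=a-b;n=np.array([-d[1],d[0],0]);print("ad",((a+b)/2+n/2-o).round(1))
```

```text
[602.90295731 135.92796944 203.85005557]
rim [600.  170.2  70. ] [599.9  98.5  70. ] [635.9 134.5  70. ] c 599.4125179329934 134.33378973992524
disc y 163.5029884819315 107.18672984977607 far x -28.5 599.5163805732664
ad [-1.9 -1.  -5. ]
```

To row units: 120 mm / 750 = 0.16, 114 mm / 750 = 0.152.

advance --moves '[[[0, -0.0016, 0.0013, 0.0267, 0, 0, 0], [0, -0.0016, 0.0013, 0.06, 0, 0, 0], [0, -0.0016, 0.0013, 0.08, 0, 0, 0], [0, -0.0016, 0.0013, 0.096, 0, 0, 0], [0, -0.0016, 0.0013, 0.1093, 0, 0, 0], [0, -0.0016, 0.0013, 0.1227, 0, 0, 0], [0, -0.0016, 0.0013, 0.1333, 0, 0, 0], [0, -0.0016, 0.0013, 0.144, 0, 0, 0], [0, -0.0016, 0.0013, 0.152, 0, 0, 0], [0, -0.0016, 0.0013, 0.16, 0, 0, 0]]]'

```text
time_s: 6.1
position: [601.0, 135.1, 80.7]
eef_rot: [-3.142, 0.0, -0.001]
ft_force: [-0.9, 0.6, -0.9]
gripper_width: 0.091
gripper_force: 39.3
```

advance --moves '[[[0, 0, 0, 0.004, 0, 0, 0], [0, 0, 0, 0.008, 0, 0, 0], [0, 0, 0, 0.0107, 0, 0, 0], [0, 0, 0, 0.0133, 0, 0, 0], [0, 0, 0, 0.016, 0, 0, 0], [0, 0, 0, 0.016, 0, 0, 0]]]'

```text
time_s: 6.6
position: [601.8, 135.3, 72.1]
eef_rot: [-3.141, 0.0, -0.002]
ft_force: [-4.2, -0.0, 9.1]
gripper_width: 0.089
gripper_force: 40.3
```

To row units: -120 mm / 750 = -0.16, -100 mm / 750 = -0.1333.

advance --moves '[[[0.3, 0, 0, -0.0013, 0, 0, 0], [0.4, 0, 0, -0.0013, 0, 0, 0], [0.4, 0, 0, -0.0013, 0, 0, 0], [0.4, 0, 0, -0.0267, 0, 0, 0], [0.4, 0, 0, -0.08, 0, 0, 0], [0.4, 0, 0, -0.1333, 0, 0, 0], [0.4, 0, 0, -0.16, 0, 0, 0], [0.4, 0, 0, -0.16, 0, 0, 0]]]'

```text
time_s: 7.27
position: [605.3, 135.5, 196.5]
eef_rot: [-3.14, 0.0, -0.02]
ft_force: [1.4, 0.8, 0.7]
gripper_width: 0.403
gripper_force: 0.0
```

Run:
```python
from h import *
pic("wrist","w6",(128,96,384,288))
```

```text
(no output)
```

View pics/w6.png

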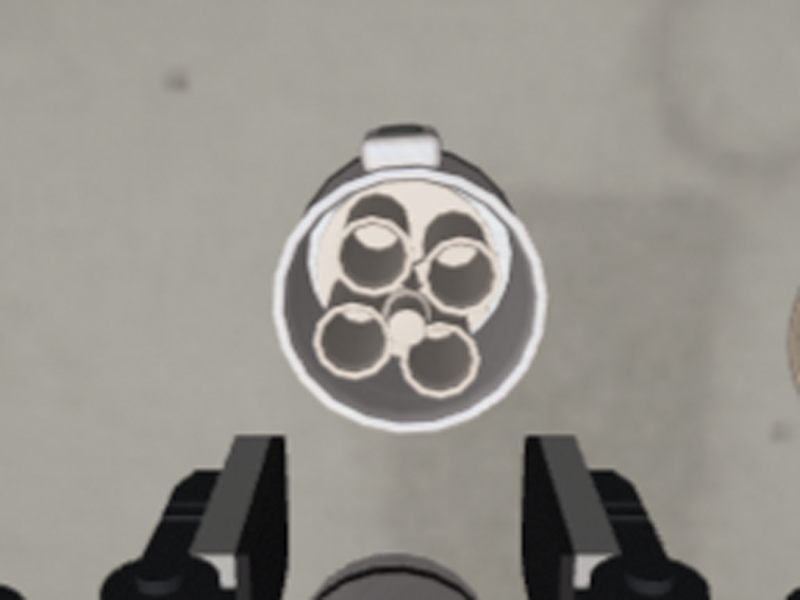

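Adapter stands in the bucket; mouths at crop (376,257), (462,275), (441,360), (354,341); rim centre (410,300).

Run:
```python
from h import *
c=load("w6"); f=lambda u,v,z:p2w(c,128+u*.32,96+v*.32,z)
m=np.array([f(u,v,66)for u,v in((376,257),(462,275),(441,360),(354,341))])
print(m.round(1),"mean",m.mean(0).round(1)); q=m-m.mean(0); print(np.hypot(q[:,0],q[:,1]).round(1),np.degrees(np.arctan2(q[:,1],q[:,0])).round())
print("stem",f(406,328,84).round(1),"rim",f(410,300,70).round(1)); print(get_obs()["eef_rot"]); go(475,330,200,0)
```

```text
[[611.6 143.2  66. ]
 [606.7 120.4  66. ]
 [583.1 125.8  66. ]
 [588.5 149.2  66. ]] mean [597.5 134.6  66. ]
[16.5 17.  16.9 17.2] [  31.  -57. -148.  122.]
stem [597.4 135.3  84. ] rim [601.  134.2  70. ]
[-3.14074096e+00  3.10106580e-04 -1.25267564e-02]
shift [-128.4 -194.7   -7.7] yaw now -0.000 rot [-0.001 -0.008 -0.   ]
```

To row units: -195 mm / 750 = -0.26, -128 mm / 750 = -0.1707.

advance --moves '[[[0.4, -0.1707, -0.26, -0.0107, 0, 0, 0], [0.4, -0.1707, -0.26, -0.0107, 0, 0, 0], [0.4, -0.1707, -0.26, -0.0107, 0, 0, 0], [0.4, -0.1707, -0.26, -0.0107, 0, 0, 0], [0.4, -0.1707, -0.26, -0.0107, 0, 0, 0], [0.4, -0.1707, -0.26, -0.0107, 0, 0, 0], [0.4, -0.1707, -0.26, -0.0107, 0, 0, 0], [0.4, -0.1707, -0.26, -0.0107, 0, 0, 0], [0.4, -0.1707, -0.26, -0.0107, 0, 0, 0], [0.4, -0.1707, -0.26, -0.0107, 0, 0, 0]]]'

```text
time_s: 8.15
position: [472.9, 328.8, 195.8]
eef_rot: [3.14, -0.002, -0.002]
ft_force: [-0.1, 0.3, 0.7]
gripper_width: 0.401
gripper_force: 0.0
```

Run:
```python
from h import *
pic("wrist","w7",(128,96,384,288)); print(get_obs()["eef_rot"])
```

```text
[ 3.14062340e+00 -3.21296093e-03 -1.57997881e-03]
```

View pics/w7.png

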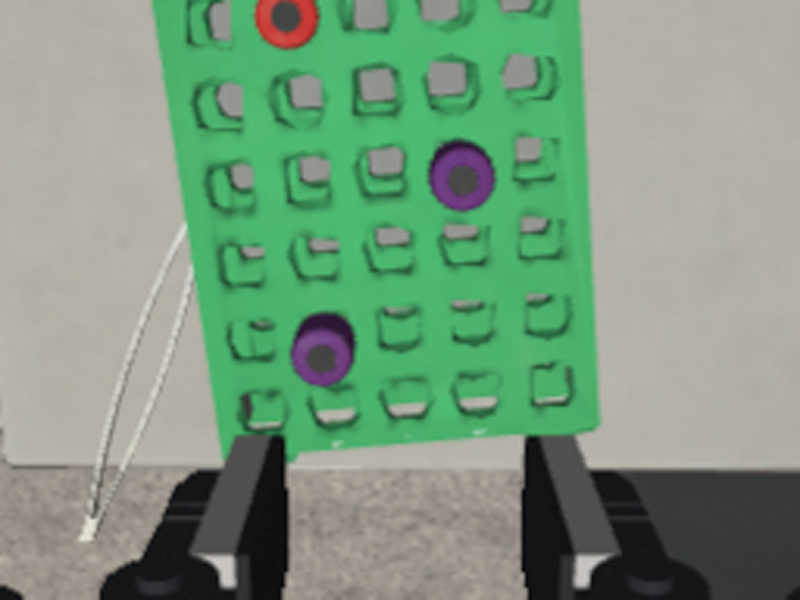

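Tall tube stopper tops at crop (322,356) and (463,179).

Run:
```python
from h import *
c=load("w7"); f=lambda u,v,z:p2w(c,128+u*.32,96+v*.32,z)
A=f(322,356,92);B=f(463,179,92); print(A.round(1),B.round(1)); print("w",np.linalg.norm(f(292,350,92)-f(354,350,92)))
go(A[0],A[1],78,0); go(B[0],B[1],78,0)
```

```text
[459.  348.8  92. ] [502.4 314.9  92. ]
w 15.123925999659901
shift [-14.2 -20.2 118.2] yaw now -0.002 rot [ 0.001  0.001 -0.002]
shift [ 29.3  13.6 118.1] yaw now -0.002 rot [ 0.001  0.001 -0.002]
```

To row units: 118 mm / 750 = 0.1573, 100 mm / 750 = 0.1333.

advance --moves '[[[0.4, -0.0187, -0.0267, 0.04, 0, 0, 0], [0.4, -0.0187, -0.0267, 0.0933, 0, 0, 0], [0.4, -0.0187, -0.0267, 0.1333, 0, 0, 0], [0.4, -0.0187, -0.0267, 0.1573, 0, 0, 0], [0.4, -0.0187, -0.0267, 0.1573, 0, 0, 0], [0.4, -0.0187, -0.0267, 0.1573, 0, 0, 0], [0, -0.0187, -0.0267, 0.1573, 0, 0, 0], [0, -0.0187, -0.0267, 0.1573, 0, 0, 0], [0, -0.0187, -0.0267, 0.1573, 0, 0, 0], [0, -0.0187, -0.0267, 0.1573, 0, 0, 0], [0, -0.0187, -0.0267, 0.1573, 0, 0, 0]]]' --grip_n 30

```text
time_s: 9.12
position: [459.7, 350.4, 80.4]
eef_rot: [-3.141, 0.0, -0.003]
ft_force: [0.2, -0.3, 3.4]
gripper_width: 0.168
gripper_force: 29.6
```

advance --moves '[[[0, 0, 0, -0.0067, 0, 0, 0], [0, 0, 0, -0.0267, 0, 0, 0], [0, 0, 0, -0.0667, 0, 0, 0], [0, 0, 0, -0.1067, 0, 0, 0], [0, 0, 0, -0.1467, 0, 0, 0], [0, 0, 0, -0.16, 0, 0, 0], [0, 0, 0, -0.16, 0, 0, 0]]]'

```text
time_s: 9.7
position: [461.0, 351.6, 203.4]
eef_rot: [-3.137, -0.0, -0.011]
ft_force: [-0.1, 0.9, -0.2]
gripper_width: 0.165
gripper_force: 29.4
```

Run:
```python
from h import *
go(597.5+16.5*.86-0,134.6+8.7,180,0)
go(545,130,220,0)
```

```text
shift [150.6 208.4  23.6] yaw now -0.000 rot [-0.004 -0.007  0.   ]
shift [ 84.2 221.5 -16.9] yaw now -0.000 rot [-0.004 -0.007  0.   ]
```

To row units: 217 mm / 750 = 0.2893, 97 mm / 750 = 0.1293.

advance --moves '[[[0, 0.02, 0.0333, -0.0107, 0, 0, 0], [0, 0.1293, 0.2893, -0.0107, 0, 0, 0], [0, 0.1293, 0.2893, -0.0107, 0, 0, 0], [0, 0.1293, 0.2893, -0.0107, 0, 0, 0], [0, 0.1293, 0.2893, -0.0107, 0, 0, 0], [0, 0.1293, 0.2893, -0.0107, 0, 0, 0], [0, 0.1293, 0.2893, -0.0107, 0, 0, 0], [0, 0.1293, 0.2893, -0.0107, 0, 0, 0], [0, 0.1293, 0.2893, -0.0107, 0, 0, 0], [0, 0.1293, 0.2893, -0.0107, 0, 0, 0], [0, 0.1293, 0.2893, -0.0107, 0, 0, 0]]]'

```text
time_s: 10.62
position: [554.7, 134.5, 206.2]
eef_rot: [-3.141, -0.003, 0.002]
ft_force: [0.2, 0.5, 0.1]
gripper_width: 0.165
gripper_force: 29.5
```

Run:
```python
from h import *
pic("wrist","w8",(128,96,384,288)); print(get_obs()["eef_rot"])
```

```text
[-3.14146219e+00 -3.41771747e-03  1.55966151e-03]
```

View pics/w8.png

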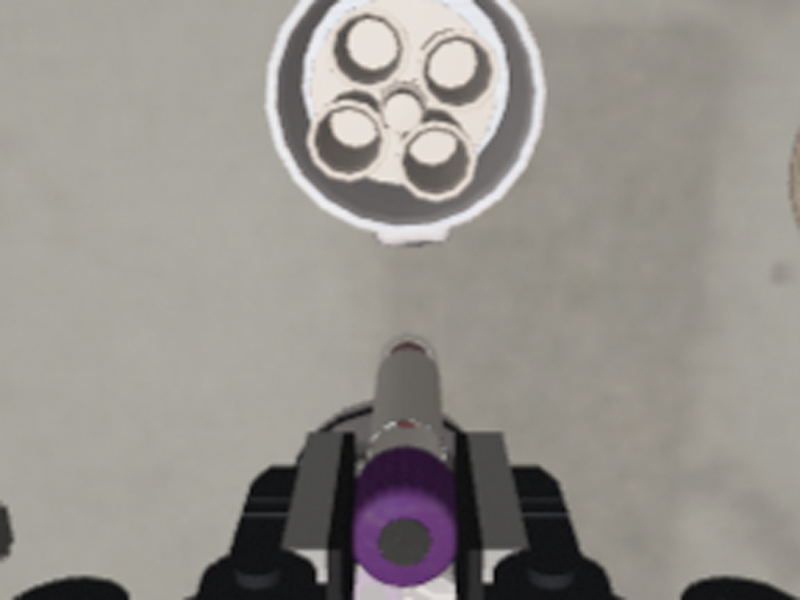

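Mouths at crop (369,48), (459,70), (437,160), (346,140); stem (405,113). The tube hangs straight, stopper centre (405,540), lower end about (409,355).

Run:
```python
from h import *
c=load("w8"); o=get_obs()["position"]; f=lambda u,v,z:p2w(c,128+u*.32,96+v*.32,z)
m=np.array([f(u,v,66)for u,v in((369,48),(459,70),(437,160),(346,140))])
print(o,m.round(1),"mean",m.mean(0).round(1)); q=m-m.mean(0); print(np.hypot(q[:,0],q[:,1]).round(1),np.degrees(np.arctan2(q[:,1],q[:,0])).round())
C=-c[1].T@c[2]; print("cam",C)
print("stem",f(405,113,84).round(1))
zt=o[2]-71.4
print("tube bottom",f(409,352,zt+3).round(1),"top rel",(f(405,541,zt+83)).round(1))
```

```text
[554.85268567 134.53854982 206.46633948] [[612.3 143.7  66. ]
 [606.8 120.4  66. ]
 [583.3 125.8  66. ]
 [588.6 150.   66. ]] mean [597.8 135.   66. ]
[17.  17.2 17.1 17.6] [  31.  -58. -148.  121.]
cam [624.48565004 135.00699585 348.59085278]
stem [597.5 134.4  84. ]
tube bottom [553.7 133.6 138.1] top rel [553.4 134.6 218.1]
```

To row units: 63 mm / 750 = 0.084, -9.5 mm / 750 = -0.0127.

advance --moves '[[[0, 0.04, -0.0067, 0, 0, 0, 0], [0, 0.078, -0.0127, 0, 0, 0, 0], [0, 0.078, -0.0127, 0.0267, 0, 0, 0], [0, 0.078, -0.0127, 0.06, 0, 0, 0], [0, 0.078, -0.0127, 0.08, 0, 0, 0], [0, 0.078, -0.0127, 0.084, 0, 0, 0], [0, 0.078, -0.0127, 0.084, 0, 0, 0], [0, 0.078, -0.0127, 0.084, 0, 0, 0]]]'

```text
time_s: 11.33
position: [614.5, 143.4, 144.8]
eef_rot: [-3.141, -0.002, -0.002]
ft_force: [-0.6, 0.8, 0.2]
gripper_width: 0.166
gripper_force: 29.5
```

Run:
```python
from h import *
go(613.5,144,92,0)
```

```text
shift [-1.  -0.6 52.8] yaw now 0.001 rot [-0.    -0.001  0.001]
```

To row units: 30 mm / 750 = 0.04, 24 mm / 750 = 0.032.

advance --moves '[[[0, -0.0011, -0.0007, 0.008, 0, 0, 0], [0, -0.0011, -0.0007, 0.016, 0, 0, 0], [0, -0.0011, -0.0007, 0.024, 0, 0, 0], [0, -0.0011, -0.0007, 0.032, 0, 0, 0], [0, -0.0011, -0.0007, 0.04, 0, 0, 0], [0, -0.0011, -0.0007, 0.04, 0, 0, 0]]]'

```text
time_s: 11.83
position: [612.3, 142.9, 112.1]
eef_rot: [3.141, -0.001, -0.004]
ft_force: [-0.2, 0.7, -0.4]
gripper_width: 0.166
gripper_force: 29.5
```

advance --moves '[[[0, 0, 0, 0.008, 0, 0, 0], [0, 0, 0, 0.016, 0, 0, 0], [0, 0, 0, 0.0227, 0, 0, 0], [0, 0, 0, 0.0267, 0, 0, 0], [0, 0, 0, 0.0307, 0, 0, 0], [0, 0, 0, 0.0307, 0, 0, 0]]]'

```text
time_s: 12.33
position: [614.2, 143.0, 91.5]
eef_rot: [-3.142, 0.0, -0.002]
ft_force: [-0.1, -0.7, 0.0]
gripper_width: 0.166
gripper_force: 29.6
```

advance --moves '[[[0.25, 0, 0, 0, 0, 0, 0], [0.4, 0, 0, 0, 0, 0, 0], [0.4, 0, 0, 0, 0, 0, 0], [0.4, 0, 0, 0, 0, 0, 0], [0.4, 0, 0, -0.0267, 0, 0, 0], [0.4, 0, 0, -0.08, 0, 0, 0], [0.4, 0, 0, -0.1333, 0, 0, 0], [0.4, 0, 0, -0.1333, 0, 0, 0], [0.4, 0, 0, -0.1333, 0, 0, 0]]]'

```text
time_s: 13.08
position: [616.3, 143.5, 195.7]
eef_rot: [-3.14, 0.0, -0.014]
ft_force: [-0.0, -0.5, -0.0]
gripper_width: 0.403
gripper_force: 0.0
```

Run:
```python
from h import *
pic("wrist","w9",(128,96,384,288)); go(502.4,315.5,195,0)
```

```text
shift [-111.9 -172.3   -2.6] yaw now -0.000 rot [-0.    -0.003 -0.   ]
```

View pics/w9.png

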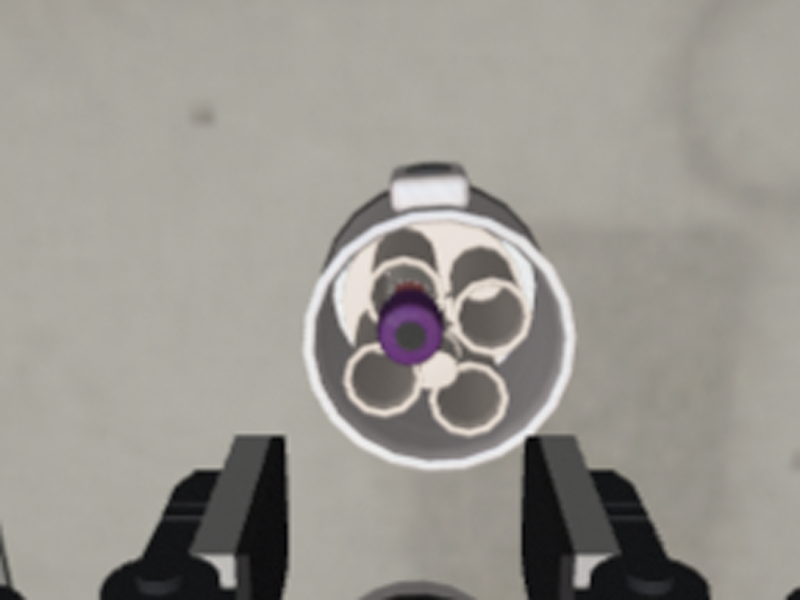

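Tube A stands in the far-left hole (stopper at (410,330)); the opposite mouth at (468,398) is free. Now tube B.

To row units: -172 mm / 750 = -0.2293, -112 mm / 750 = -0.1493.

advance --moves '[[[0.4, -0.1493, -0.2293, -0.0027, 0, 0, 0], [0.4, -0.1493, -0.2293, -0.0027, 0, 0, 0], [0.4, -0.1493, -0.2293, -0.0027, 0, 0, 0], [0.4, -0.1493, -0.2293, -0.0027, 0, 0, 0], [0.4, -0.1493, -0.2293, -0.0027, 0, 0, 0], [0.4, -0.1493, -0.2293, -0.0027, 0, 0, 0], [0.4, -0.1493, -0.2293, -0.0027, 0, 0, 0], [0.4, -0.1493, -0.2293, -0.0027, 0, 0, 0], [0.4, -0.1493, -0.2293, -0.0027, 0, 0, 0]]]'

```text
time_s: 13.88
position: [501.5, 313.8, 191.7]
eef_rot: [3.14, -0.002, -0.003]
ft_force: [-1.3, -0.5, -0.4]
gripper_width: 0.402
gripper_force: 0.0
```

Run:
```python
from h import *
go(503,315.5,79.5,0)
```

```text
shift [  1.7  -1.9 112.2] yaw now -0.001 rot [ 0.001  0.002 -0.001]
```

To row units: 112 mm / 750 = 0.1493, 100 mm / 750 = 0.1333.

advance --moves '[[[0.4, 0.002, -0.002, 0.04, 0, 0, 0], [0.4, 0.002, -0.002, 0.0933, 0, 0, 0], [0.4, 0.002, -0.002, 0.1333, 0, 0, 0], [0.4, 0.002, -0.002, 0.1493, 0, 0, 0], [0.4, 0.002, -0.002, 0.1493, 0, 0, 0], [0.4, 0.002, -0.002, 0.1493, 0, 0, 0], [0, 0.002, -0.002, 0.1493, 0, 0, 0], [0, 0.002, -0.002, 0.1493, 0, 0, 0], [0, 0.002, -0.002, 0.1493, 0, 0, 0], [0, 0.002, -0.002, 0.1493, 0, 0, 0], [0, 0.002, -0.002, 0.1493, 0, 0, 0]]]' --grip_n 30

```text
time_s: 14.8
position: [505.1, 317.1, 83.8]
eef_rot: [-3.14, -0.0, -0.008]
ft_force: [0.8, -1.6, 6.9]
gripper_width: 0.162
gripper_force: 29.6
```

advance --moves '[[[0, 0, 0, -0.0067, 0, 0, 0], [0, 0, 0, -0.0267, 0, 0, 0], [0, 0, 0, -0.0667, 0, 0, 0], [0, 0, 0, -0.1067, 0, 0, 0], [0, 0, 0, -0.1467, 0, 0, 0], [0, 0, 0, -0.1733, 0, 0, 0], [0, 0, 0, -0.1733, 0, 0, 0], [0, 0, 0, -0.1733, 0, 0, 0]]]'

```text
time_s: 15.47
position: [503.6, 317.4, 213.0]
eef_rot: [-3.139, -0.0, -0.005]
ft_force: [0.2, 0.0, 0.3]
gripper_width: 0.16
gripper_force: 29.4
```

Run:
```python
from h import *
go(550,134.5,210,0)
```

```text
shift [ 46.4 182.9   2.8] yaw now 0.000 rot [-0.002 -0.003  0.   ]
```

To row units: 183 mm / 750 = 0.244, 46 mm / 750 = 0.0613.

advance --moves '[[[0, 0.0133, 0.0533, 0, 0, 0, 0], [0, 0.0613, 0.244, 0, 0, 0, 0], [0, 0.0613, 0.244, 0, 0, 0, 0], [0, 0.0613, 0.244, 0, 0, 0, 0], [0, 0.0613, 0.244, 0, 0, 0, 0], [0, 0.0613, 0.244, 0, 0, 0, 0], [0, 0.0613, 0.244, 0, 0, 0, 0], [0, 0.0613, 0.244, 0, 0, 0, 0]]]'

```text
time_s: 16.13
position: [547.6, 134.1, 209.2]
eef_rot: [-3.141, 0.001, 0.005]
ft_force: [-0.8, 0.4, -0.6]
gripper_width: 0.16
gripper_force: 29.4
```

Run:
```python
from h import *
pic("wrist","w10",(128,96,384,288)); print(get_obs()["eef_rot"])
```

```text
[-3.14107385e+00 -1.21706134e-03  4.18015908e-03]
```

View pics/w10.png

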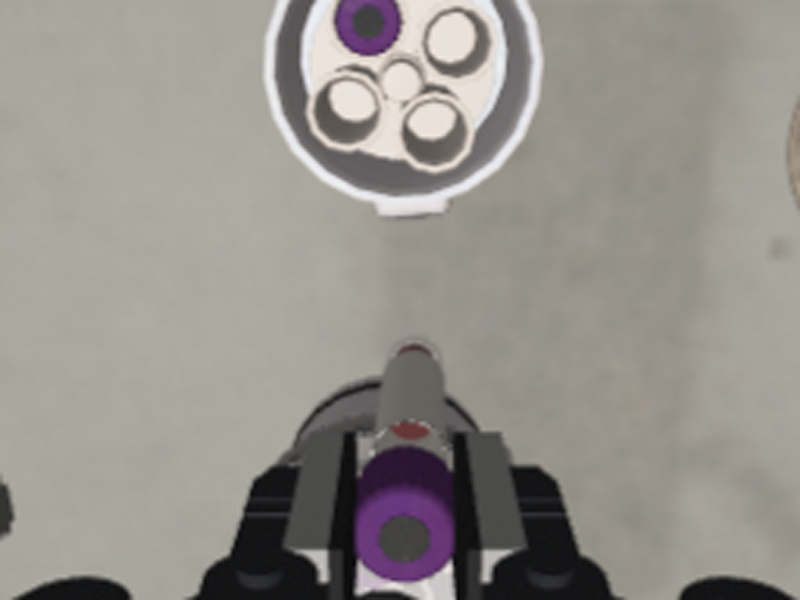

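Tube B held with a slight sideways lean (lower end (415,355), stopper (404,540)); target mouth at (437,132), others (458,42), (345,109), stem (403,81).

Run:
```python
from h import *
c=load("w10"); o=get_obs()["position"]; f=lambda u,v,z:p2w(c,128+u*.32,96+v*.32,z)
for u,v in((458,42),(437,132),(345,109)): print(f(u,v,66).round(1))
print(o,"stem",f(403,81,84).round(1),"A top",f(368,21,103).round(1))
for k in(71.4,74.8):
  zt=o[2]-k; print("tube bottom",f(415,352,zt+3).round(1),"top",(f(404,541,zt+83)).round(1), "w",np.linalg.norm(f(383,370,zt+9)-f(445,370,zt+9)))
```

```text
[606.4 120.1  66. ]
[583.  125.4  66. ]
[589.1 149.9  66. ]
[547.75249379 134.59655502 209.63201801] stem [597.8 134.5  84. ] A top [612.5 142.3 103. ]
tube bottom [546.5 132.  141.2] top [546.4 134.3 221.2] w 12.626805850013374
tube bottom [545.4 131.9 137.8] top [544.6 134.3 217.8] w 12.836971218612753
```

The manual's scale: shifts go in shares of 750 mm and turns go in shares of pi rad. Converting my numbers, 60 mm / 750 = 0.08, 45 mm / 750 = 0.06.

advance --moves '[[[0, 0.0267, 0.004, 0, 0, 0, 0], [0, 0.05, 0.0093, 0, 0, 0, 0], [0, 0.05, 0.0093, 0.0267, 0, 0, 0], [0, 0.05, 0.0093, 0.06, 0, 0, 0], [0, 0.05, 0.0093, 0.08, 0, 0, 0], [0, 0.05, 0.0093, 0.08, 0, 0, 0], [0, 0.05, 0.0093, 0.08, 0, 0, 0], [0, 0.05, 0.0093, 0.08, 0, 0, 0]]]'

```text
time_s: 16.85
position: [586.8, 127.7, 151.9]
eef_rot: [-3.141, -0.002, -0.002]
ft_force: [0.5, 1.1, 0.1]
gripper_width: 0.163
gripper_force: 29.5
```

Run:
```python
from h import *
go(585.1,127.8,95,0)
```

```text
shift [-1.8 -0.1 56.9] yaw now 0.001 rot [-0.    -0.001  0.001]
```

To row units: 36 mm / 750 = 0.048, 30 mm / 750 = 0.04.

advance --moves '[[[0, -0.0016, 0, 0.008, 0, 0, 0], [0, -0.0016, 0, 0.016, 0, 0, 0], [0, -0.0016, 0, 0.024, 0, 0, 0], [0, -0.0016, 0, 0.032, 0, 0, 0], [0, -0.0016, 0, 0.04, 0, 0, 0], [0, -0.0016, 0.0004, 0.048, 0, 0, 0], [0, -0.0016, 0.0004, 0.048, 0, 0, 0]]]'

```text
time_s: 17.43
position: [584.1, 126.1, 113.1]
eef_rot: [3.142, -0.001, -0.004]
ft_force: [-0.5, -0.3, -0.2]
gripper_width: 0.161
gripper_force: 29.4
```

advance --moves '[[[0, 0, 0, 0.008, 0, 0, 0], [0, 0, 0, 0.016, 0, 0, 0], [0, 0, 0, 0.0213, 0, 0, 0], [0, 0, 0, 0.0253, 0, 0, 0], [0, 0, 0, 0.0253, 0, 0, 0]]]'

```text
time_s: 17.85
position: [584.8, 126.2, 95.3]
eef_rot: [3.141, -0.0, -0.002]
ft_force: [-0.1, -0.1, -0.2]
gripper_width: 0.164
gripper_force: 29.5
```

To row units: 3 mm / 750 = 0.004, 2 mm / 750 = 0.0027.

advance --moves '[[[0, 0, 0, 0.0027, 0, 0, 0], [0, 0, 0, 0.004, 0, 0, 0], [0, 0, 0, 0.004, 0, 0, 0]]]'

```text
time_s: 18.1
position: [586.8, 126.3, 94.8]
eef_rot: [-3.142, 0.0, -0.005]
ft_force: [0.8, 0.3, 4.3]
gripper_width: 0.163
gripper_force: 29.8
```

advance --moves '[[[0.25, 0, 0, 0, 0, 0, 0], [0.4, 0, 0, 0, 0, 0, 0], [0.4, 0, 0, 0, 0, 0, 0], [0.4, 0, 0, 0, 0, 0, 0], [0.4, 0, 0, -0.0267, 0, 0, 0], [0.4, 0, 0, -0.08, 0, 0, 0], [0.4, 0, 0, -0.1333, 0, 0, 0], [0.4, 0, 0, -0.16, 0, 0, 0], [0.4, 0, 0, -0.16, 0, 0, 0]]]'

```text
time_s: 18.85
position: [589.4, 126.7, 220.4]
eef_rot: [-3.14, 0.0, -0.02]
ft_force: [0.7, 0.6, 0.9]
gripper_width: 0.399
gripper_force: 0.0
```

Run:
```python
from h import *
c=pic("wrist","w11",(128,96,384,288)); im=cv2.imread("pics/raw_w11.png")
h=cv2.cvtColor(im,cv2.COLOR_BGR2HSV); g=cv2.inRange(h,(130,80,40),(165,255,255))
n,_,s,ce=cv2.connectedComponentsWithStats(g)
for i in range(1,n):
    if s[i,4]>60: print(s[i],p2w(c,*ce[i],100).round(1))
go(510,-295,230,0)
```

```text
[229 150  19  20 244] [613.1 142.1 100. ]
[251 185  19  22 259] [583.8 125.1 100. ]
shift [-77.4 421.5 -13.9] yaw now -0.000 rot [-0.001 -0.008 -0.   ]
```

To row units: 430 mm / 750 = 0.5733, -113 mm / 750 = -0.1507.

advance --moves '[[[0.5, -0.0533, 0.0133, -0.02, 0, 0, 0], [0.5, -0.1, 0.0333, -0.02, 0, 0, 0], [0.5, -0.1507, 0.08, -0.02, 0, 0, 0], [0.5, -0.1507, 0.5733, -0.02, 0, 0, 0], [0.5, -0.1507, 0.5733, -0.02, 0, 0, 0], [0.5, -0.1507, 0.5733, -0.02, 0, 0, 0], [0.5, -0.1507, 0.5733, -0.02, 0, 0, 0], [0.5, -0.1507, 0.5733, -0.02, 0, 0, 0], [0.5, -0.1507, 0.5733, -0.02, 0, 0, 0], [0.5, -0.1507, 0.5733, -0.02, 0, 0, 0], [0.5, -0.1507, 0.5733, -0.02, 0, 0, 0], [0.5, -0.1507, 0.5733, -0.02, 0, 0, 0]]]'

```text
time_s: 19.9
position: [470.5, -303.0, 225.4]
eef_rot: [-3.139, 0.001, 0.005]
ft_force: [0.8, -0.1, 0.6]
gripper_width: 0.499
gripper_force: 0.0
```

advance --moves '[[[0.5, 0, 0.04, 0, 0, 0, 0], [0.5, 0, 0.04, 0, 0, 0, 0], [0.5, 0, 0.04, 0, 0, 0, 0], [0.5, 0, 0.04, 0, 0, 0, 0]]]'

```text
time_s: 20.23
position: [471.1, -330.6, 225.8]
eef_rot: [-3.138, 0.001, 0.005]
ft_force: [-0.3, -0.2, 0.4]
gripper_width: 0.501
gripper_force: 0.0
```

Run:
```python
from h import *
c=pic("wrist","w12")
```

```text
(no output)
```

View pics/w12.png

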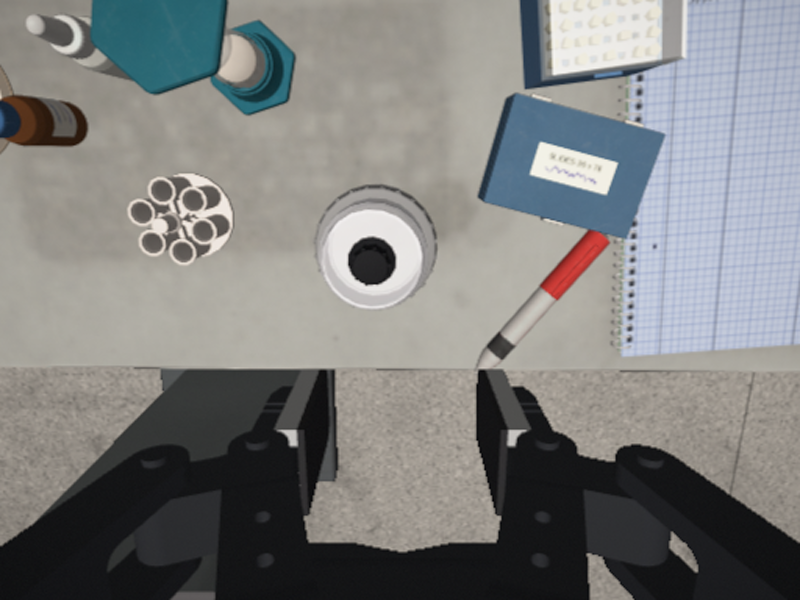

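Cap knob top at (372,262), skirt outer edges 316 to 437; it lies slightly left of the tool.

Run:
```python
from h import *
c=load("w12"); f=lambda u,v,z:p2w(c,u*.64,v*.64,z).round(1)
im=cv2.imread("pics/raw_w12.png"); g=cv2.inRange(cv2.cvtColor(im,cv2.COLOR_BGR2GRAY),0,60)[140:200,210:270]
n,_,s,ce=cv2.connectedComponentsWithStats(g); i=1+np.argmax(s[1:,4]); print(s[i],(ce[i]+[210,140])/.64)
print("knob",f(372,262,70),"w",f(348,262,70),f(396,262,70),"skirt",f(316,250,5),f(437,250,5),"far edge",f(375,185,3)-[43,0,0])
print("dome",f(323,250,40),f(422,250,40),f(372,308,48))
go(*f(372,262,70)[:2],120,0)
```

```text
[ 13  12  30  30 689] [371.1266328  260.50662192]
knob [ 479. -313.   70.] w [ 479.  -299.2   70. ] [ 479.  -326.7   70. ] skirt [ 473.9 -270.5    5. ] [ 473.9 -354.2    5. ] far edge [ 474.8 -311.8    3. ]
dome [ 480.4 -280.7   40. ] [ 480.3 -342.5   40. ] [ 444.9 -311.2   48. ]
shift [  7.8 -16.9 106.3] yaw now 0.000 rot [-0.003  0.002  0.   ]
```

To row units: 90 mm / 750 = 0.12, 60 mm / 750 = 0.08, 1.5 rad / 3.1416 = 0.4775.

advance --moves '[[[0.5, 0.008, -0.0227, 0.08, 0, 0, 0.0398], [0.5, 0.008, -0.0227, 0.12, 0, 0, 0.0796], [0.5, 0.008, -0.0227, 0.12, 0, 0, 0.1194], [0.5, 0.008, -0.0227, 0.12, 0, 0, 0.1592], [0.5, 0.008, -0.0227, 0.12, 0, 0, 0.1989], [0.5, 0.008, -0.0227, 0.12, 0, 0, 0.2387], [0.5, 0.008, -0.0227, 0.12, 0, 0, 0.2785], [0.5, 0.008, -0.0227, 0.12, 0, 0, 0.3183], [0.5, 0.008, -0.0227, 0.12, 0, 0, 0.3581], [0.5, 0.008, -0.0227, 0.12, 0, 0, 0.3979], [0.5, 0.008, -0.0227, 0.12, 0, 0, 0.4377], [0.5, 0.008, -0.0227, 0.12, 0, 0, 0.4775]]]'

```text
time_s: 21.28
position: [478.2, -312.7, 137.7]
eef_rot: [-2.294, 2.146, 0.002]
ft_force: [0.1, -0.5, 0.5]
gripper_width: 0.498
gripper_force: 0.0
```

advance --moves '[[[0.5, 0, 0, 0, 0, 0, 0.0225], [0.5, 0, 0, 0, 0, 0, 0.0225], [0.5, 0, 0, 0, 0, 0, 0.0225]]]'

```text
time_s: 21.53
position: [478.2, -313.3, 137.8]
eef_rot: [-2.226, 2.217, 0.001]
ft_force: [-0.0, -1.2, -0.2]
gripper_width: 0.502
gripper_force: 0.0
```

Run:
```python
from h import *
go(477,-313,57,-np.pi/2); print(get_obs()["joint_pos"].round(2))
```

```text
shift [-0.2  1.2 80.8] yaw now -1.567 rot [0.    0.001 0.004]
[-0.7   0.2   1.82  0.    1.12  2.44]
```

To row units: 81 mm / 750 = 0.108, 70 mm / 750 = 0.0933.

advance --moves '[[[0.5, 0, 0.0013, 0.0533, 0, 0, 0], [0.5, 0, 0.0013, 0.0933, 0, 0, 0], [0.5, 0, 0.0013, 0.108, 0, 0, 0], [0.5, 0, 0.0013, 0.108, 0, 0, 0], [0.5, 0, 0.0013, 0.108, 0, 0, 0], [0, 0, 0.0013, 0.108, 0, 0, 0], [0, 0, 0.0013, 0.108, 0, 0, 0], [0, 0, 0.0013, 0.108, 0, 0, 0], [0, 0, 0.0013, 0.108, 0, 0, 0]]]' --grip_n 25

```text
time_s: 22.28
position: [478.5, -316.2, 59.1]
eef_rot: [-2.221, 2.221, -0.007]
ft_force: [-0.3, -0.5, 4.0]
gripper_width: 0.228
gripper_force: 24.7
```

advance --moves '[[[0.5, 0, 0, 0, 0, 0, 0], [0.5, 0, 0, 0, 0, 0, 0], [0.5, 0, 0, -0.04, 0, 0, 0], [0.5, 0, 0, -0.0667, 0, 0, 0], [0.5, 0, 0, -0.0667, 0, 0, -0.0382], [0.5, 0, 0, -0.0667, 0, 0, -0.0764], [0.5, 0, 0, -0.0667, 0, 0, -0.1146], [0.5, 0, 0, -0.0667, 0, 0, -0.1528], [0.5, 0, 0, -0.0667, 0, 0, -0.191], [0.5, 0, 0, -0.0667, 0, 0, -0.2292], [0.5, 0, 0, -0.0667, 0, 0, -0.2674], [0.5, 0, 0, -0.0667, 0, 0, -0.3056]]]'

```text
time_s: 23.28
position: [476.9, -314.6, 106.7]
eef_rot: [-2.999, 0.936, 0.001]
ft_force: [-0.1, 0.1, -0.1]
gripper_width: 0.499
gripper_force: 0.0
```

advance --moves '[[[0.5, 0, 0, 0, 0, 0, -0.0382], [0.5, 0, 0, 0, 0, 0, -0.0764], [0.5, 0, 0, 0, 0, 0, -0.1146], [0.5, 0, 0, 0, 0, 0, -0.1528], [0.5, 0, 0, 0, 0, 0, -0.1942], [0.5, 0, 0, 0, 0, 0, -0.1942], [0.5, 0, 0, 0, 0, 0, -0.1942]]]'

```text
time_s: 23.87
position: [476.9, -314.6, 106.7]
eef_rot: [-3.141, 0.006, 0.001]
ft_force: [0.5, -0.1, 1.1]
gripper_width: 0.503
gripper_force: 0.0
```

Run:
```python
from h import *
go(477,-313,57,0)
```

```text
shift [ 0.1 -1.6 49.7] yaw now -0.004 rot [-0.     0.    -0.004]
```

To row units: 50 mm / 750 = 0.0667, 30 mm / 750 = 0.04.

advance --moves '[[[0.5, 0, -0.002, 0.04, 0, 0, 0], [0.5, 0, -0.002, 0.0667, 0, 0, 0], [0.5, 0, -0.002, 0.0667, 0, 0, 0], [0.5, 0, -0.002, 0.0667, 0, 0, 0], [0, 0, -0.002, 0.0667, 0, 0, 0], [0, 0, -0.002, 0.0667, 0, 0, 0], [0, 0, -0.002, 0.0667, 0, 0, 0], [0, 0, -0.002, 0.0667, 0, 0, 0]]]' --grip_n 50

```text
time_s: 24.53
position: [478.2, -314.3, 58.7]
eef_rot: [3.14, -0.002, 0.004]
ft_force: [-0.1, -0.1, 2.4]
gripper_width: 0.214
gripper_force: 48.9
```

advance --moves '[[[0, 0, 0, -0.0133, 0, 0, 0], [0, 0, 0, -0.0533, 0, 0, 0], [0, 0, 0, -0.1067, 0, 0, 0], [0, 0, 0, -0.16, 0, 0, 0], [0, 0, 0, -0.2133, 0, 0, 0], [0, 0, 0, -0.2533, 0, 0, 0], [0, 0, 0, -0.2533, 0, 0, 0], [0, 0, 0, -0.2533, 0, 0, 0]]]'

```text
time_s: 25.2
position: [478.6, -314.6, 251.3]
eef_rot: [3.137, -0.002, 0.009]
ft_force: [0.7, -0.2, -1.8]
gripper_width: 0.217
gripper_force: 49.0
```

Run:
```python
from h import *
pic("wrist","w13"); o=get_obs(); print(o["position"],o["eef_rot"]); go(530,134,250,0)
```

```text
[ 477.29000013 -313.50493679  248.27899779] [ 3.14024103e+00 -1.69846497e-03  2.39621395e-03]
shift [  52.2 -447.6   -2.2] yaw now -0.001 rot [ 0.001 -0.002 -0.001]
```

Create rim.py:
```python
from h import *
from scipy.ndimage import map_coordinates as mc, gaussian_filter
def rim(name,x0=600,y0=134,box=None):
    c=load(name); g=cv2.cvtColor(cv2.imread(f"pics/raw_{name}.png"),cv2.COLOR_BGR2GRAY).astype(float)
    a=np.linspace(0,2*np.pi,120,endpoint=False); best=None
    def ring(x,y,r):
        p=w2p(c,np.c_[x+r*np.cos(a),y+r*np.sin(a),0*a+70]); 
        return mc(g,[p[:,1],p[:,0]],order=1,mode="nearest")
    S=[(np.minimum(ring(x,y,35)-ring(x,y,39),60).mean()+np.minimum(ring(x,y,35)-ring(x,y,31.5),60).mean(),x,y) for x in np.arange(x0-8,x0+8,.5) for y in np.arange(y0-8,y0+8,.5)]
    print(name,max(S))
```

Run:
```python
from rim import *
for n in("w4","w6","w8","w9","w10","w11"): rim(n)
```

```text
w4 (np.float64(106.38821366583122), np.float64(600.0), np.float64(135.0))
w6 (np.float64(99.86022499567632), np.float64(600.0), np.float64(134.5))
w8 (np.float64(115.83737470415306), np.float64(600.0), np.float64(134.5))
w9 (np.float64(101.41950854384433), np.float64(599.5), np.float64(134.5))
w10 (np.float64(115.96991286050513), np.float64(600.0), np.float64(134.5))
w11 (np.float64(90.4666754272491), np.float64(600.0), np.float64(134.5))
```

advance --moves '[[[0, 0.0067, -0.0267, 0, 0, 0, 0], [0, 0.0693, -0.5867, 0, 0, 0, 0], [0, 0.0693, -0.5867, 0, 0, 0, 0], [0, 0.0693, -0.5867, 0, 0, 0, 0], [0, 0.0693, -0.5867, 0, 0, 0, 0], [0, 0.0693, -0.5867, 0, 0, 0, 0], [0, 0.0693, -0.5867, 0, 0, 0, 0], [0, 0.0693, -0.5867, 0, 0, 0, 0], [0, 0.0693, -0.5867, 0, 0, 0, 0], [0, 0.0693, -0.5867, 0, 0, 0, 0], [0, 0.0693, -0.5867, 0, 0, 0, 0], [0, 0.0693, -0.5867, 0, 0, 0, 0]]]'

```text
time_s: 26.25
position: [527.7, 132.5, 244.3]
eef_rot: [-3.138, -0.007, 0.007]
ft_force: [0.1, -0.9, -0.6]
gripper_width: 0.212
gripper_force: 49.1
```

advance --moves '[[[0, 0, -0.0107, 0, 0, 0, 0], [0, 0, -0.0107, 0, 0, 0, 0], [0, 0, -0.0107, 0, 0, 0, 0], [0, 0, -0.0107, 0, 0, 0, 0]]]'

```text
time_s: 26.58
position: [529.2, 133.1, 246.2]
eef_rot: [3.141, -0.004, -0.003]
ft_force: [-0.4, 0.5, 0.2]
gripper_width: 0.215
gripper_force: 49.1
```

Run:
```python
from rim import *
pic("wrist","w14"); rim("w14"); go(601,134,190,0)
```

```text
w14 (np.float64(114.50240522186283), np.float64(599.5), np.float64(134.5))
shift [71.7 -1.2 56.5] yaw now -0.003 rot [ 0.001  0.001 -0.003]
```

View pics/w14.png

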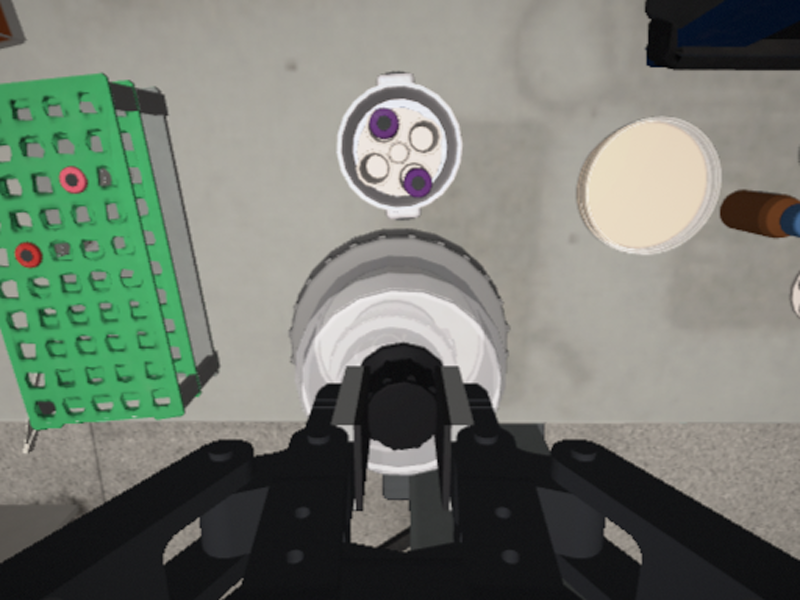

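Both tall tubes sit in opposite holes, (384,123) and (417,183); cap hangs level: skirt far edge (398,229), sides 290 and 509, dome near edge (402,474).

Run:
```python
from h import *
c=load("w14"); K,R,t=c; f=lambda u,v,z:p2w(c,u*.64,v*.64,z)
o=np.array([529.2,133.1,246.2]); ob=get_obs()["position"]; print(ob); o=ob
zb=o[2]-57.5
for z in(0,5,9): print("skirt far-43",f(398,229,zb+z)[0]-43-o[0],"y",(f(290,335,zb+z)+f(509,335,zb+z))[1]/2-o[1],"w",(f(290,335,zb+z)-f(509,335,zb+z))[1])
for z in(46,51): print("dome near+34.5",f(402,474,zb+z)[0]+34.5-o[0])
print("knob base w/centre", f(402,415,zb+70)-o)
```

```text
[529.39801464 133.04609924 246.53954459]
skirt far-43 -2.1175948758856293 y 1.133368945423058 w 87.07424607236993
skirt far-43 -1.398195759832447 y 1.1144377124892344 w 84.89227473001513
skirt far-43 -0.822676466989833 y 1.0992927261421812 w 83.14669765613132
dome near+34.5 0.787855424581835
dome near+34.5 4.152093279244809
knob base w/centre [ 0.68973826  0.29920306 12.5       ]
```

To row units: 71 mm / 750 = 0.0947, 60 mm / 750 = 0.08.

advance --moves '[[[0, 0.04, -0.0007, 0, 0, 0, 0], [0, 0.08, -0.0013, 0.0133, 0, 0, 0], [0, 0.0947, -0.0013, 0.04, 0, 0, 0], [0, 0.0947, -0.0013, 0.0733, 0, 0, 0], [0, 0.0947, -0.0013, 0.08, 0, 0, 0], [0, 0.0947, -0.0013, 0.08, 0, 0, 0], [0, 0.0947, -0.0013, 0.08, 0, 0, 0], [0, 0.0947, -0.0013, 0.08, 0, 0, 0]]]'

```text
time_s: 27.3
position: [601.4, 135.2, 188.9]
eef_rot: [-3.141, 0.002, -0.004]
ft_force: [0.8, 0.5, 0.3]
gripper_width: 0.213
gripper_force: 49.1
```

Run:
```python
from h import *
go(600.8,134.3,119.5,0)
```

```text
shift [-0.8  0.9 69.4] yaw now -0.002 rot [-0.    -0.003 -0.002]
```

To row units: 56 mm / 750 = 0.0747, 53 mm / 750 = 0.0707.

advance --moves '[[[0, -0.0008, 0.0008, 0.02, 0, 0, 0], [0, -0.0008, 0.0008, 0.04, 0, 0, 0], [0, -0.0008, 0.0008, 0.0533, 0, 0, 0], [0, -0.0008, 0.0008, 0.064, 0, 0, 0], [0, -0.0008, 0.0008, 0.0707, 0, 0, 0], [0, -0.0008, 0.0008, 0.0747, 0, 0, 0], [0, -0.0008, 0.0008, 0.0747, 0, 0, 0]]]'

```text
time_s: 27.88
position: [599.8, 134.9, 130.7]
eef_rot: [3.142, -0.001, -0.001]
ft_force: [-0.4, -0.6, -0.8]
gripper_width: 0.212
gripper_force: 49.1
```

advance --moves '[[[0, 0, 0, 0.0027, 0, 0, 0], [0, 0, 0, 0.0053, 0, 0, 0], [0, 0, 0, 0.008, 0, 0, 0], [0, 0, 0, 0.0107, 0, 0, 0], [0, 0, 0, 0.0107, 0, 0, 0]]]'

```text
time_s: 28.3
position: [599.8, 134.8, 122.6]
eef_rot: [3.141, -0.002, -0.001]
ft_force: [0.2, -0.3, -1.0]
gripper_width: 0.217
gripper_force: 49.1
```

advance --moves '[[[0, 0, 0, 0.0027, 0, 0, 0], [0, 0, 0, 0.0053, 0, 0, 0], [0, 0, 0, 0.008, 0, 0, 0], [0, 0, 0, 0.008, 0, 0, 0]]]'

```text
time_s: 28.63
position: [601.0, 135.3, 119.5]
eef_rot: [-3.141, 0.002, -0.003]
ft_force: [-3.2, -0.0, 7.3]
gripper_width: 0.213
gripper_force: 49.9
```

To row units: 3 mm / 750 = 0.004, 1.5 mm / 750 = 0.002.

advance --moves '[[[0, 0, 0, 0.002, 0, 0, 0], [0, 0, 0, 0.004, 0, 0, 0], [0, 0, 0, 0.004, 0, 0, 0]]]'

```text
time_s: 28.88
position: [602.5, 135.3, 119.5]
eef_rot: [-3.141, 0.001, -0.008]
ft_force: [-5.4, -0.0, 17.3]
gripper_width: 0.218
gripper_force: 51.0
```

advance --moves '[[[0.3, 0, 0, -0.0027, 0, 0, 0], [0.5, 0, 0, -0.004, 0, 0, 0], [0.5, 0, 0, -0.004, 0, 0, 0], [0.5, 0, 0, -0.0267, 0, 0, 0], [0.5, 0, 0, -0.08, 0, 0, 0], [0.5, 0, 0, -0.1333, 0, 0, 0], [0.5, 0, 0, -0.1733, 0, 0, 0], [0.5, -0.0533, 0, -0.2, 0, 0, 0], [0.5, -0.0533, 0, -0.2, 0, 0, 0], [0.5, -0.0533, 0, -0.2, 0, 0, 0], [0.5, -0.0533, 0, -0.2, 0, 0, 0]]]'

```text
time_s: 29.8
position: [559.7, 134.9, 263.0]
eef_rot: [3.141, -0.001, -0.001]
ft_force: [0.4, 0.3, 0.4]
gripper_width: 0.498
gripper_force: 0.0
```

Run:
```python
from h import *
pic("wrist","w15"); pic("side","s15"); pic("scene","c15")
c=load("w15"); im=cv2.imread("pics/raw_w15.png"); p=w2p(c,[600,134.5,131])[0].astype(int); print(p)
x,y=p; g=cv2.inRange(cv2.cvtColor(im,cv2.COLOR_BGR2GRAY),0,60)
n,_,s,ce=cv2.connectedComponentsWithStats(g)
for i in range(1,n):
    if 150<s[i,4]<4000 and np.hypot(*(ce[i]-p))<60: print(s[i],ce[i],p2w(c,*ce[i],131).round(1),p2w(c,*ce[i],120).round(1))
```

```text
[257 134]
[240 114  33  34 877] [256.08437856 130.94298746] [602.6 135.8 131. ] [601.5 135.8 120. ]
```

Run:
```python
from h import *
pts={}
for n in("s15","c15"):
    c=load(n); g=cv2.inRange(cv2.cvtColor(cv2.imread(f"pics/raw_{n}.png"),cv2.COLOR_BGR2GRAY),0,60)
    k,_,s,ce=cv2.connectedComponentsWithStats(g)
    for nm,P in(("cap",[600,134.5,123]),("full",[459,134,123])):
        p=w2p(c,P)[0]; L=[(np.hypot(*(ce[i]-p)),tuple(ce[i].round(1)),int(s[i,4])) for i in range(1,k) if s[i,4]>20]; d=min(L); print(n,nm,p.round(1),d); pts[n,nm]=d[1]
Pm=[load(n)[0]@np.c_[load(n)[1],load(n)[2]] for n in("s15","c15")]
for nm in("cap","full"):
    X=cv2.triangulatePoints(Pm[0],Pm[1],np.float64(pts["s15",nm]),np.float64(pts["c15",nm])).ravel(); print(nm,(X[:3]/X[3]).round(1))
```

```text
s15 cap [271.7 140.5] (np.float64(0.6361688744578408), (np.float64(271.2), np.float64(140.9)), 35)
s15 full [228.3 145.2] (np.float64(1.0357950856786662), (np.float64(227.3), np.float64(145.0)), 39)
c15 cap [190.3 165.8] (np.float64(2.526615974848431), (np.float64(189.7), np.float64(168.2)), 83)
c15 full [213.5 190.5] (np.float64(3.9379895115485475), (np.float64(211.2), np.float64(193.7)), 114)
cap [598.6 137.4 118.9]
full [456.1 141.2 119.3]
```

Both knobs stand at the same height (118.9 and 119.3 mm), so the cap is fully seated, and the gripper is clear. I'm handing in.

```bash
python3 -c "
from rig import arm, imaging, workorder, get_obs
print(workorder.sign_off())"
```

```text
the job is handed in; nothing more can be done
None
```

The bucket is loaded and the job handed in at about 30 s of the 128 s: adapter down, the two tall tubes in opposite holes, cap pressed home and its knob level with the loaded bucket's to within 0.5 mm; no verdict was returned.

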